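Lock the oil-feed dock and hold the oil canister down on its sprung valve

TASK

On the griddle's oil-feed dock, first swing the lock collar round by its peg until its arm lies over the raised locked mark. Then take the steel oil canister, stand it upright in the dock's cup and press it down against the sprung plunger, without ramming it, until its base sits flat on the hard seat. Finish while still holding it pressed firmly onto the seat (do not let go), and leave the bowl, spatula and tub where they are.

Things in the scene. Friction and masses are not known exactly. Their poses are not given: they have to be found in the camera images.
- canister: sealed steel flip-top oil canister, a loose plain round cylinder 52 mm in diameter and 130 mm tall (small hinge and thumb tab reach 133 mm), 0.3 to 0.5 kg; origin at the centre of its underside, z up along its axis. The underside is flat, 44 mm across, with a bevel up to the full diameter at 7 mm height. It stands on the counter; its yaw does not matter.
- feed_dock: oil-feed dock, fixed to the counter: dark foot disc 190 mm in diameter and 8 mm thick, a drum, and an upright steel cup open at the top. Origin at the centre of the underside of the disc, on the cup's axis; z up. Cup: inner diameter 60 mm, flaring to 74 mm at its rim, 64 mm above the counter. A copper pipe stub points along its +x, which yaws up to 0.4 rad either way from the world's +x. Beyond x = 0.74 lies a fixed hot plate 52 mm high.
- feed_seat: the hard stop: fixed flat steel ring in the bottom of the cup, 60 mm outside and 26 mm inside diameter, its upper face 30 mm above the counter; origin on the cup's axis 22 mm above the counter. Pressing the canister down with 14 to 24 N in all beats the spring and keeps it bearing on the seat.
- seat_center (a point): centre of the upper face of the seat ring, on the cup's axis, 30 mm above the counter.
- plunger (a joint): downward travel (m) of the sprung brass valve plunger in the centre of the cup: 0 at rest, 0.015 when its top is level with the seat. It takes 6 N to start it and 10.5 N at the seat (300 N/m), more than the canister's weight, so it lifts the canister off the seat when nobody presses.
- plunger_top (a point): centre of the top of the plunger, 18 mm in diameter; at rest 45 mm above the counter, 15 mm above the seat.
- lock_collar (a joint): angle (rad) of the lock collar, a ring 92 mm in diameter round the outside of the cup, turning about the cup's axis, growing anticlockwise seen from above. At 0 its arm points along the dock's +y; at 1.35 the arm lies right over the locked mark. It turns on past the mark (to 1.95) without a catch, rubs lightly (0.1 N m) and stays where it is left.
- collar_peg (a point): point in the upright peg at the end of the collar's arm to grip or push: peg 14 mm in diameter, 75 mm from the cup's axis, standing from 39 to 77 mm above the counter; this point is on the peg's axis 64 mm above the counter. The arm is flat, 12 mm wide, 33 to 41 mm above the counter.
- lock_mark (a point): outer end, on top, of the locked mark: a plain steel rib raised on the foot disc, 7 mm wide, running radially from 62 to 92 mm from the cup's axis, its top 20 mm above the counter. It is the only rib on the disc.
- bowl: yellow melamine bowl, loose, 140 mm across and 55 mm high, a bystander; origin at the centre of its underside.
- spatula: wooden spatula lying on the counter, loose, a bystander; origin at the underside, near its middle, length along its x.
- tub: sealed clear plastic tub with a pale clear lid, loose, 128 x 98 mm and 77 mm high, a bystander; origin at the centre of its underside.
Things that resemble listed ones, but are neither listed nor needed, are in the scene too. There is more than one size of the canister; the one meant has the size given above.

How it is judged:
By the outcome, as a careful person would: the job done as asked, in the order asked, and still so for the second after the job is handed in, while the arm keeps its last pose, push and grip.
It also fails if it takes over 61 s, if anything falls off the work surface, if the arm or the gripper's body presses on something with over 40 N, if the wrist force passes 120 N, or if a joint passes its speed limit or range.

ROBOT

A 6-joint arm with a two-finger parallel gripper is mounted at the origin on the work surface. World frame = base frame: x ahead of the robot, y to its left, z up, the work surface at z = 0. Lengths are in m, angles in degrees, forces in N, time in s.
With the tool pointing down it reaches from about 0.3 to 0.75 m from the base axis. Payload 8.5 kg.
Tool frame: the origin (TCP) lies on the centre line of the jaws, within the pads' length; the fingertips stand 25 mm ahead of it and the grasp point (between the pads) lies 6 mm ahead of it; z points along the fingers, y is the line along which they close (so a half turn about z gives the same grasp; the last joint's range is limited). The gripper opens to 85 mm and grips with 20 to 120 N. Pads are 22 mm wide; open, the fingers measure 114 mm over their backs; the gripper's body (76 mm by 85 mm) begins 54 mm behind the grasp point. The pads swing forward as they close: fully open they stand 13 mm farther back than shut.
Start: joints at [61.748, 21.807, 74.336, -0, 83.858, -12.336], TCP at [0.151, 0.529, 0.256] pointing down, gripper open.
Joint ranges: [-178.18, 178.18], [-50.72, 133.34], [12.68, 142.11], [-81.47, 261.47], [9.98, 163.14], [-165.26, 165.26]. Speed limits (degrees/s): [136.94, 136.94, 180, 180, 180, 180].

INTERFACE

Orientations are given as a 3x3 rotation matrix whose columns are the frame's x, y, z axes.
In Python, from rig import telemetry, optics, env gives the robot as it stands.
- The arm moves only by the tool send_rows, never from a script. Its argument "deltas" is a list that holds one entry, the list of rows, each a list of 7 numbers: the shift along the tool's x, y, z in m, then the turn, a rotation vector about the tool's x, y, z in rad, then the opening, from -1 (shut) to 1 (fully open), so that 0 is half open. In form: [[[x, y, z, ax, ay, az, grip], ...]]. A call has 1 to 12 rows; each row shifts and turns the commanded pose from where the row before left it, along the tool's axes as they then stand; what a row does not reach is not made up. A row lasts 1/8 s, in which the tool goes at most 62.5 mm and 10.7 degrees, less where a joint would pass 70% of its speed; a pose out of reach is approached as far as the arm can. A call is refused whole if a number of a shift passes 0.0625 or a number of a turn 0.188, either way. A call with a gripper value outside its range is refused whole. The fingers move at their own pace and stop on an object; "squeeze" is the grip in N (left out, the last holds). Time passes only in rows, so rows that do not move let the fingers close. It gives the time, the measured TCP pose, the force, the opening and the grip force at its end, in the units of the state.
- telemetry.observe(): the state, without advancing time (a new reading comes with each control period).
- optics.get_image(name): name is "scene" or "top" or "wrist"; returns a dict with "image" (384x512x3 uint8, red, green, blue), "range_z" (384x512 float32, m along the optical axis (not along the pixel's ray), 0 where there is no reading), "K" (3x3 intrinsics, pixels), "k1" (the pictures are not rectified: a ray, as slopes to the right and down, at radius r is drawn at 1 + k1 r^2 times it, then the intrinsics apply), "rvec" (rotation vector, rad) and "tvec" (3), from world to camera coordinates, as OpenCV has them; the wrist camera has in their place "hand_eye" (4x4, takes a point from camera to tool coordinates, whose origin is the TCP and whose axes are the flange's). Camera axes: x right, y down, z forward; pixel columns grow to the right and rows downward; lengths in m; the calibration is good to about 2 mm. A picture is of the moment at which its call begins: read the wrist's pose just before it.
- env.close_job(): hands the job in; it is judged then, once.
The state is a dict: "time_s": time; "q": joint angles; "qvel": joint speeds; "joint_efforts": joint torques, N m; "position": TCP position; "tool_rot": TCP orientation; "ft_force": force on the tool from outside, world axes, zero at the start; "wrist_torque": the same for the moment, N m; "grip_width": finger opening in m; "gripper_force": force on a finger pad.
Only numpy, scipy, OpenCV 4.12 (cv2) and the standard library are available. Lean on these libraries where they do the work, as an engineer would, in place of code of your own. Each camera call takes 0.05 s, during which the arm holds its last target. There are 200 camera calls.

## Working session

There is one attempt and no reset: what is moved stays moved. The work goes in short steps, Python scripts to look and compute and a tool call to move; the robot and the scene stay as the last step left them, time stands still between calls to the robot, and variables do not carry over. Pictures are saved under pics/ and viewed, at most 10 in all, crops included, and the job is handed in when it is done.

Besides the shell and the picture viewer there is one more tool, called after ">>>" as name(argument=value, ...), one argument or row to a line, values as JSON. send_rows: Moves the arm, as the interface text tells. Its arguments: {"type":"object","properties":{"deltas":{"type":"array"},"squeeze":{"type":"number"}},"required":["deltas"]}

```bash
mkdir -p pics; cat > h.py <<'E'
import numpy as np, cv2
from rig import telemetry, optics, env
def grab(name):
    s=telemetry.observe(); d=optics.get_image(name); d['s']=s
    if 'rvec' in d:
        R=cv2.Rodrigues(np.array(d['rvec'],float))[0]; t=np.array(d['tvec'],float).ravel()
        d['R']=R.T; d['t']=-R.T@t
    else:
        H=np.array(d['hand_eye'],float); Rt=np.array(s['tool_rot'],float).reshape(3,3)
        d['R']=Rt@H[:3,:3]; d['t']=Rt@H[:3,3]+np.array(s['position'])
    return d
def cloud(d):
    h,w=d['range_z'].shape; K=np.array(d['K'],float)
    u,v=np.meshgrid(np.arange(w),np.arange(h)); x=(u-K[0,2])/K[0,0]; y=(v-K[1,2])/K[1,1]
    rd=np.hypot(x,y); r=rd.copy()
    for _ in range(20): r=rd/(1+d['k1']*r*r)
    f=np.where(rd>0,r/np.maximum(rd,1e-9),1); z=d['range_z']
    P=np.stack([x*f*z,y*f*z,z],-1)@d['R'].T+d['t']
    P[z<=0]=np.nan
    return P
def save(n,im,s=1.5): 
    im=cv2.cvtColor(im,cv2.COLOR_RGB2BGR); cv2.imwrite('pics/'+n,cv2.resize(im,None,fx=s,fy=s)[:600,:800])
E
python3 - <<'E'
from h import *
for n in ('top','scene'):
    d=grab(n); save(n+'1.png',d['image'],1.5); P=cloud(d); np.save(n+'.npy',P); np.save(n+'im.npy',d['image'])
    print(n,d['t'],d['R'][:,2])
    if n=='top':
        # blobs by height
        z=P[...,2]; m=((z>0.04)).astype(np.uint8)
        k,l,st,c=cv2.connectedComponentsWithStats(m)
        for i in range(1,k):
            if st[i,4]>60:
                q=P[l==i]; print(st[i],np.nanmin(q,0).round(3),np.nanmax(q,0).round(3))
s=telemetry.observe();print(s['position'],s['tool_rot'],s['ft_force'],s['time_s'],s['grip_width'])
E
```

```text
top [ 0.43843486 -0.00976072  1.63170988] [ 0.06849014  0.00658979 -0.99763003]
[ 187   78  139   60 6645] [ 0.738 -0.248  0.04 ] [0.941 0.232 0.062]
[ 358  154   31   38 1103] [ 0.533 -0.455  0.04 ] [ 0.662 -0.349  0.09 ]
[115 162  41  40 324] [0.522 0.346 0.04 ] [0.658 0.488 0.063]
[190 166  33  30 334] [0.538 0.117 0.04 ] [0.638 0.224 0.086]
[289 182  18  17 224] [ 0.515 -0.165  0.041] [ 0.567 -0.114  0.139]
[   0  191   43   52 1851] [0.392 0.742 0.04 ] [0.569 0.887 0.069]
[272 210  23  23 403] [ 0.405 -0.119  0.05 ] [ 0.476 -0.052  0.187]
[317 211  27  22 483] [ 0.4   -0.274  0.042] [ 0.469 -0.206  0.187]
[  0 284   9  18 122] [0.192 0.858 0.04 ] [0.25  0.886 0.09 ]
[497 293  15  38 298] [ 0.064 -0.854  0.04 ] [ 0.18  -0.796  0.098]
[  0 312  13  22 211] [0.09  0.843 0.041] [0.156 0.88  0.116]
[  12  315  118   69 5057] [0.074 0.298 0.249] [0.224 0.593 0.589]
[ 226  326   63   58 2516] [-0.066 -0.091  0.043] [0.107 0.11  0.227]
scene [ 1.46422026 -0.11652819  0.75917158] [-0.81042499  0.09332343 -0.57836155]
[0.150736   0.52869592 0.25574691] [[-9.61658782e-01  2.74248010e-01 -6.44618248e-04]
 [ 2.74248621e-01  9.61658038e-01 -1.22923031e-03]
 [ 2.82788354e-04 -1.35888579e-03 -9.99999037e-01]] [-0.29177887 -0.05617597 -0.38524116] 0.1 0.08540371124569276
```

View pics/top1.png

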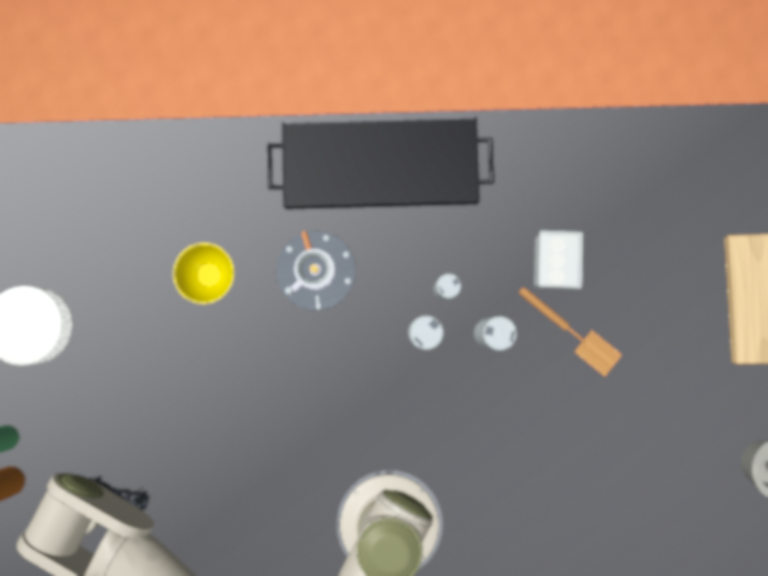

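View pics/scene1.png

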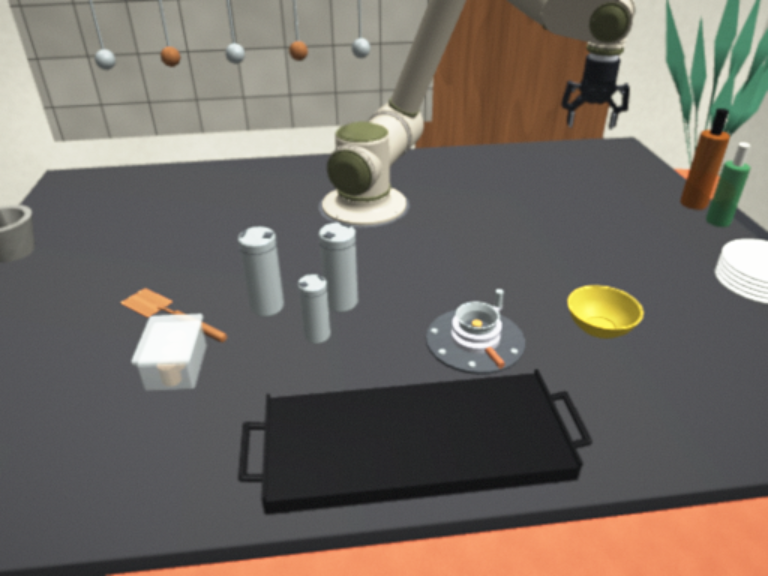

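The top view shows the small canister at (448,286) and two tall decoys at (426,332) and (499,333). It also shows the dock cup at (314,269), the pipe at (305,238), the collar peg at (290,291) and the mark at (317,303). In the scene view the small canister is at (314,308) and the dock at (476,325).

```bash
cat >> h.py <<'E'
from scipy.spatial.transform import Rotation as Ro
def plan(p,R,n):
    "tool-frame per-row shift and turn to reach pose (p,R) in n rows: constant twist approx (shift in start frame if no turn)"
    s=telemetry.observe(); R0=np.array(s['tool_rot']).reshape(3,3); p0=np.array(s['position'])
    w=Ro.from_matrix(R0.T@R).as_rotvec()
    print('total shift tool',(R0.T@(np.array(p)-p0)).round(4),'turn',w.round(4),'n',n)
    d=(np.array(p)-p0)/n
    for i in range(n):
        Ri=R0@Ro.from_rotvec(w*i/n).as_matrix(); print((Ri.T@d).round(4).tolist(),(w/n).round(4).tolist())
def down(a):
    "tool pointing down, tool y axis at world yaw a (rad)"
    y=np.array([np.cos(a),np.sin(a),0]); z=np.array([0,0,-1.]); return np.stack([np.cross(y,z),y,z],1)
def circ(q):
    A=np.c_[2*q[:,:2],np.ones(len(q))]; b=(q[:,:2]**2).sum(1); c=np.linalg.lstsq(A,b,rcond=None)[0]
    return c[:2],np.sqrt(c[2]+c[0]**2+c[1]**2)
E
python3 - <<'E'
from h import *
P=np.load('top.npy'); 
def box(cx,cy,r,z0,z1):
    q=P.reshape(-1,3); m=(np.hypot(q[:,0]-cx,q[:,1]-cy)<r)&(q[:,2]>z0)&(q[:,2]<z1); return q[m]
def at(u,v): return P[int(v/1.5),int(u/1.5)].round(3)
for n,u,v in (('cup',314,269),('peg',290,291),('mark',317,303),('pipe',305,236),('can',448,286)): print(n,at(u,v))
q=box(.58,.16,.06,.055,.07); c,r=circ(q); print('rim',c,r,len(q))
q=box(.54,-.14,.04,.11,.15); print('can',q.mean(0),len(q),circ(q),(q.min(0)+q.max(0))/2)
s=telemetry.observe(); 
d=grab('wrist'); print('cam in tool',np.array(d['hand_eye']).round(3).tolist())
c=[.585,.165]
plan([.51,.165,.26],down(np.arctan2(.274,-.9617)*0+np.arctan2(.96166,.27425)),12)
E
```

```text
cup [0.593 0.162 0.044]
peg [0.54  0.214 0.073]
mark [0.514 0.159 0.018]
pipe [0.675 0.185 0.015]
can [ 0.54  -0.138  0.136]
rim [0.59464124 0.16233122] 0.036410215892181505 144
can [ 0.54036935 -0.1396409   0.12960152] 201 (array([ 0.54033989, -0.13976092]), np.float64(0.018518720097818478)) [ 0.5409935  -0.14023373  0.1248598 ]
cam in tool [[-0.0, -0.966, -0.259, 0.066], [1.0, -0.0, 0.0, 0.001], [-0.0, -0.259, 0.966, -0.118], [0.0, 0.0, 0.0, 1.0]]
total shift tool [-0.4452 -0.2513 -0.004 ] turn [-0.0011 -0.0002  0.0001] n 12
[-0.0371, -0.0209, -0.0003] [-0.0001, -0.0, 0.0]
[-0.0371, -0.0209, -0.0003] [-0.0001, -0.0, 0.0]
[-0.0371, -0.0209, -0.0003] [-0.0001, -0.0, 0.0]
[-0.0371, -0.0209, -0.0003] [-0.0001, -0.0, 0.0]
[-0.0371, -0.0209, -0.0003] [-0.0001, -0.0, 0.0]
[-0.0371, -0.0209, -0.0003] [-0.0001, -0.0, 0.0]
[-0.0371, -0.0209, -0.0003] [-0.0001, -0.0, 0.0]
[-0.0371, -0.0209, -0.0003] [-0.0001, -0.0, 0.0]
[-0.0371, -0.0209, -0.0003] [-0.0001, -0.0, 0.0]
[-0.0371, -0.0209, -0.0003] [-0.0001, -0.0, 0.0]
[-0.0371, -0.0209, -0.0003] [-0.0001, -0.0, 0.0]
[-0.0371, -0.0209, -0.0003] [-0.0001, -0.0, 0.0]
```

```bash
python3 - <<'E'
from h import *
plan([.540,.214,.19],down(np.deg2rad(46)),12)
E
```

```text
total shift tool [-0.4607 -0.1959  0.066 ] turn [-0.0011  0.      0.4902] n 12
[-0.0384, -0.0163, 0.0055] [-0.0001, 0.0, 0.0408]
[-0.039, -0.0147, 0.0055] [-0.0001, 0.0, 0.0408]
[-0.0396, -0.0131, 0.0055] [-0.0001, 0.0, 0.0408]
[-0.0401, -0.0115, 0.0055] [-0.0001, 0.0, 0.0408]
[-0.0405, -0.0099, 0.0055] [-0.0001, 0.0, 0.0408]
[-0.0409, -0.0082, 0.0055] [-0.0001, 0.0, 0.0408]
[-0.0412, -0.0065, 0.0055] [-0.0001, 0.0, 0.0408]
[-0.0414, -0.0048, 0.0055] [-0.0001, 0.0, 0.0408]
[-0.0416, -0.0031, 0.0055] [-0.0001, 0.0, 0.0408]
[-0.0417, -0.0014, 0.0055] [-0.0001, 0.0, 0.0408]
[-0.0417, 0.0003, 0.0055] [-0.0001, 0.0, 0.0408]
[-0.0417, 0.002, 0.0055] [-0.0001, 0.0, 0.0408]
```

>>> send_rows(
  deltas=[
    [[-0.038,-0.016,0.0055,0,0,0.041,1],[-0.039,-0.015,0.0055,0,0,0.041,1],[-0.04,-0.013,0.0055,0,0,0.041,1],[-0.04,-0.012,0.0055,0,0,0.041,1],[-0.041,-0.01,0.0055,0,0,0.041,1],[-0.041,-0.008,0.0055,0,0,0.041,1],[-0.041,-0.006,0.0055,0,0,0.041,1],[-0.041,-0.005,0.0055,0,0,0.041,1],[-0.042,-0.003,0.0055,0,0,0.041,1],[-0.042,-0.001,0.0055,0,0,0.041,1],[-0.042,0,0.0055,0,0,0.041,1],[-0.042,0.002,0.0055,0,0,0.041,1]],
  ],
)

```text
time_s: 1.65
position: [0.5419, 0.2125, 0.1899]
tool_rot: [[-0.717, 0.697, -0.001], [0.697, 0.717, -0.0], [0.0, -0.0, -1.0]]
ft_force: [-0.4, 0.3, 0.1]
grip_width: 0.0854
gripper_force: 0.0
```

```bash
python3 - <<'E'
from h import *
d=grab('wrist'); print(d['s']['position'],d['s']['time_s']); P=cloud(d); np.save('w1.npy',P); save('w1.png',d['image'])
q=P.reshape(-1,3); q=q[np.isfinite(q).all(1)]
r=np.hypot(q[:,0]-.594,q[:,1]-.162)
m=(q[:,2]>.060)&(q[:,2]<.068)&(r<.05); print('rim',circ(q[m]),m.sum())
m=(q[:,2]>.05)&(q[:,2]<.09)&(r>.06)&(r<.1); print('peg',np.median(q[m],0),q[m].min(0),q[m].max(0),m.sum())
m=(q[:,2]>.012)&(q[:,2]<.026)&(r>.055)&(r<.1); print('mark',np.median(q[m],0),q[m].min(0),q[m].max(0),m.sum())
E
```

```text
[0.5419129  0.21251417 0.18990599] 1.65
rim (array([0.5940595 , 0.16055752]), np.float64(0.03776069556162154)) 1679
peg [0.54225459 0.21679658 0.07732684] [0.53719804 0.20886779 0.05038525] [0.55097026 0.2220551  0.07983348] 356
mark [0.64902498 0.17496486 0.01990676] [0.50298547 0.07986237 0.0120028 ] [0.68662668 0.22766308 0.02451739] 1070
```

View pics/w1.png

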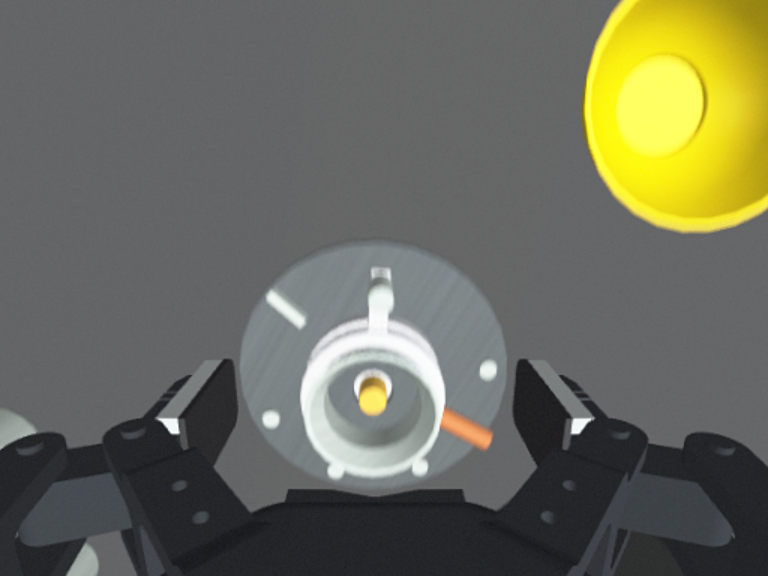

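The wrist view shows the peg top at (381,297), the cup centred on (373,395), the single rib at (286,308) and the pipe at (467,430).

```bash
python3 - <<'E'
from h import *
P=np.load('w1.npy'); q=P.reshape(-1,3); q=q[np.isfinite(q).all(1)]
c=np.array([.594,.161]); dv=q[:,:2]-c; r=np.hypot(*dv.T); a=np.degrees(np.arctan2(dv[:,1],dv[:,0]))%360
m=(q[:,2]>.073)&(q[:,2]<.085)&(r>.06)&(r<.1); pk=q[m].mean(0);print('peg',pk,(q[m].min(0)+q[m].max(0))/2,a[m].mean(),r[m].mean(),m.sum())
m=(q[:,2]>.016)&(q[:,2]<.026)&(r>.055)&(r<.1)&(a>160)&(a<200); print('mark',q[m].mean(0),a[m].mean(),r[m].min(),r[m].max(),m.sum())
m=(q[:,2]>.012)&(r>.07)&(r<.085)&((a<40)); print('pipe ang',a[m].mean(),m.sum())
for z0,z1,r1 in((.061,.067,.045),(.055,.067,.045)):
    m=(q[:,2]>z0)&(q[:,2]<z1)&(r<r1)&(r>.034);print(circ(q[m]),q[m][:,2].mean())
m=(r<.008)&(q[:,2]>.04)&(q[:,2]<.052); print('plunger',q[m].mean(0),m.sum())
plan([*pk[:2],.074],down(np.deg2rad(46.5)),8)
E
```

```text
peg [0.54366868 0.21565876 0.07761729] [0.54414115 0.21543291 0.07669247] 132.63817281839005 0.07438103174201022 252
mark [0.5176927  0.15610015 0.02023184] 183.67195342792326 0.06160225671209328 0.09130698119967676 251
pipe ang 16.704357369947576 186
(array([0.59411575, 0.1604851 ]), np.float64(0.03800776635053422)) 0.06382715270848606
(array([0.59389036, 0.16088765]), np.float64(0.03735697343908866)) 0.06266438078185287
plunger [0.59371958 0.16129578 0.04562895] 215
total shift tool [0.0057 0.0035 0.1149] turn [-0.0007  0.0013 -0.0168] n 8
[0.0007, 0.0004, 0.0144] [-0.0001, 0.0002, -0.0021]
[0.0007, 0.0004, 0.0144] [-0.0001, 0.0002, -0.0021]
[0.0007, 0.0004, 0.0144] [-0.0001, 0.0002, -0.0021]
[0.0007, 0.0004, 0.0144] [-0.0001, 0.0002, -0.0021]
[0.0007, 0.0004, 0.0144] [-0.0001, 0.0002, -0.0021]
[0.0007, 0.0004, 0.0144] [-0.0001, 0.0002, -0.0021]
[0.0007, 0.0004, 0.0144] [-0.0001, 0.0002, -0.0021]
[0.0007, 0.0004, 0.0144] [-0.0001, 0.0002, -0.0021]
```

>>> send_rows(
  deltas=[
    [[0.001,0.0005,0.017,0,0,0.01,1],[0.001,0.0005,0.02,0,0,0.01,1],[0.001,0.0005,0.02,0,0,0.01,1],[0.001,0.0005,0.02,0,0,0.01,0.5],[0.001,0.001,0.02,0,0,0.01,0.2],[0.001,0.0005,0.01,0,0,0,0],[0,0,0.01,0,0,0,0],[0,0,0,0,0,0,-0.2]],
  ],
  squeeze=20,
)

```text
time_s: 2.7
position: [0.5392, 0.2202, 0.073]
tool_rot: [[-0.682, 0.731, -0.001], [0.731, 0.682, -0.0], [0.0, -0.001, -1.0]]
ft_force: [0.1, 0.1, -0.0]
grip_width: 0.0341
gripper_force: 0.0
```

```bash
python3 - <<'E'
from h import *
s=telemetry.observe(); plan([.5437,.2157,.072],down(np.deg2rad(42.6)),1); print(s['position'],s['ft_force'],s['grip_width'])
E
```

```text
total shift tool [-0.0064  0.0002  0.001 ] turn [-0.0007 -0.0004  0.0076] n 1
[-0.0064, 0.0002, 0.001] [-0.0007, -0.0004, 0.0076]
[0.53916683 0.22019927 0.07297994] [ 0.10228131  0.11965039 -0.01945881] 0.034089873253530925
```

>>> send_rows(
  deltas=[
    [[-0.006,0,0.001,0,0,0.006,-0.2],[0,0,0,0,0,0,-0.6],[0,0,0,0,0,0,-0.9],[0,0,0,0,0,0,-0.9]],
  ],
  squeeze=25,
)

```text
time_s: 3.2
position: [0.5438, 0.2156, 0.0728]
tool_rot: [[-0.678, 0.735, 0.001], [0.735, 0.678, -0.0], [-0.001, 0.001, -1.0]]
ft_force: [1.8, -3.2, 3.1]
grip_width: 0.0133
gripper_force: 25.2
```

```bash
python3 - <<'E'
from h import *
s=telemetry.observe(); p=s['position']; print(p,s['ft_force'],s['grip_width'],s['gripper_force'])
d=np.array(p[:2])-[.594,.161]; print(np.hypot(*d),np.degrees(np.arctan2(d[1],d[0])),np.degrees(np.arctan2(s['tool_rot'][1][0],s['tool_rot'][0][0])))
# constant step in tool frame for -? turn about tool z; world CCW by th
th=.893/10; r=.075; print('x',-r*(1-np.cos(th)),'y mag',r*np.sin(th))
E
```

```text
[0.54381725 0.21561345 0.07277526] [ 1.75360026 -3.19962986  3.13408138] 0.013276075423737313 25.211612284183502
0.07416830450012969 132.57902230528552 132.68322064463402
x -0.00029884470128361537 y mag 0.006688602024119572
```

>>> send_rows(
  deltas=[
    [[-0.0003,-0.0067,0,0,0,-0.0893,-0.9],[-0.0003,-0.0067,0,0,0,-0.0893,-0.9],[-0.0003,-0.0067,0,0,0,-0.0893,-0.9],[-0.0003,-0.0067,0,0,0,-0.0893,-0.9],[-0.0003,-0.0067,0,0,0,-0.0893,-0.9],[-0.0003,-0.0067,0,0,0,-0.0893,-0.9],[-0.0003,-0.0067,0,0,0,-0.0893,-0.9],[-0.0003,-0.0067,0,0,0,-0.0893,-0.9],[-0.0003,-0.0067,0,0,0,-0.0893,-0.9],[-0.0003,-0.0067,0,0,0,-0.0893,-0.9],[0,0,0,0,0,0,-0.9],[0,0,0,0,0,0,-0.9]],
  ],
)

```text
time_s: 4.7
position: [0.5188, 0.1555, 0.0727]
tool_rot: [[-0.998, -0.067, -0.001], [-0.067, 0.998, -0.0], [0.001, -0.0, -1.0]]
ft_force: [-3.6, -2.1, 5.9]
grip_width: 0.0133
gripper_force: 25.6
```

```bash
python3 - <<'E'
from h import *
s=telemetry.observe(); p=s['position']; print(p,s['ft_force'],s['grip_width'],s['gripper_force'])
d=np.array(p[:2])-[.594,.161]; print(np.hypot(*d),np.degrees(np.arctan2(d[1],d[0])),np.degrees(np.arctan2(s['tool_rot'][1][0],s['tool_rot'][0][0])))
E
```

```text
[0.51879802 0.15547554 0.07271856] [-3.56876087 -2.11255655  5.86544542] 0.01332356014013503 25.611640512943268
0.07540462514416359 -175.7985075740134 -176.14965024747224
```

>>> send_rows(
  deltas=[
    [[0,0,0,0,0,0,0],[0,0,0,0,0,0,0],[0,0,-0.03,0,0,0,0],[0,0,-0.05,0,0,0,0.5],[0,0,-0.05,0,0,0,1],[0,0,0,0,0,0,1],[0,0,0,0,0,0,1]],
  ],
)

```text
time_s: 5.58
position: [0.519, 0.1556, 0.2016]
tool_rot: [[-0.998, -0.067, -0.001], [-0.067, 0.998, 0.0], [0.001, 0.0, -1.0]]
ft_force: [-0.5, 0.1, -0.4]
grip_width: 0.0854
gripper_force: 0.0
```

```bash
python3 - <<'E'
from h import *
d=grab('wrist'); print(d['s']['position'],d['s']['time_s']); P=cloud(d); np.save('w2.npy',P); save('w2.png',d['image'])
q=P.reshape(-1,3); q=q[np.isfinite(q).all(1)]
for c in ([.594,.161],):
    dv=q[:,:2]-c; r=np.hypot(*dv.T); a=np.degrees(np.arctan2(dv[:,1],dv[:,0]))%360
    m=(q[:,2]>.073)&(q[:,2]<.085)&(r>.06)&(r<.1); print('peg',q[m].mean(0),a[m].mean(),r[m].mean(),m.sum())
    m=(q[:,2]>.016)&(q[:,2]<.026)&(r>.055)&(r<.1)&(a>160)&(a<200); print('mark',a[m].mean() if m.sum() else 0,r[m].min() if m.sum() else 0,m.sum())
    m=(q[:,2]>.012)&(r>.07)&(r<.085)&((a<40)); print('pipe ang',a[m].mean(),m.sum())
    m=(q[:,2]>.061)&(q[:,2]<.067)&(r<.045)&(r>.034);print(circ(q[m]))
    m=(r<.012)&(q[:,2]>.04)&(q[:,2]<.052); print('plunger',q[m].mean(0),m.sum())
E
```

```text
[0.51900411 0.15563348 0.20160695] 5.575
peg [0.51945389 0.15640186 0.07763744] 183.5286133406814 0.07476624660305288 231
mark 183.7971730763127 0.07944998116336102 89
pipe ang 15.527495171285736 136
(array([0.59417485, 0.15995735]), np.float64(0.03790795825120319))
plunger [0.59294587 0.1597953  0.0450998 ] 266
```

View pics/w2.png

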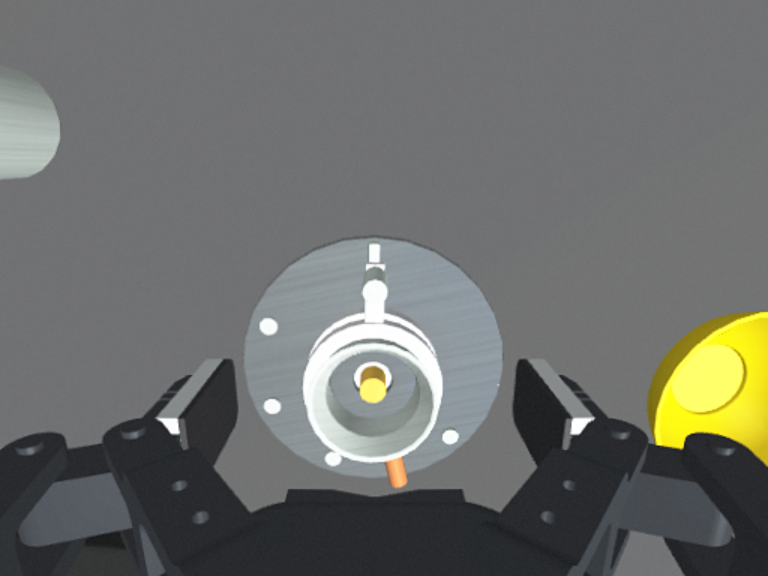

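The arm and peg (374,290) lie right over the rib (374,252); the measured angles are 183.5° for the peg and 183.8° for the mark. Next is the canister.

```bash
python3 - <<'E'
from h import *
s=telemetry.observe();plan([.541,-.140,.215],np.array(s['tool_rot']),8)
E
```

```text
total shift tool [-0.0022 -0.2964 -0.0139] turn [0. 0. 0.] n 8
[-0.0003, -0.0371, -0.0017] [0.0, 0.0, 0.0]
[-0.0003, -0.0371, -0.0017] [0.0, 0.0, 0.0]
[-0.0003, -0.0371, -0.0017] [0.0, 0.0, 0.0]
[-0.0003, -0.0371, -0.0017] [0.0, 0.0, 0.0]
[-0.0003, -0.0371, -0.0017] [0.0, 0.0, 0.0]
[-0.0003, -0.0371, -0.0017] [0.0, 0.0, 0.0]
[-0.0003, -0.0371, -0.0017] [0.0, 0.0, 0.0]
[-0.0003, -0.0371, -0.0017] [0.0, 0.0, 0.0]
```

>>> send_rows(
  deltas=[
    [[0,-0.037,-0.002,0,0,0,1],[0,-0.037,-0.002,0,0,0,1],[0,-0.037,-0.002,0,0,0,1],[0,-0.037,-0.002,0,0,0,1],[0,-0.037,-0.002,0,0,0,1],[0,-0.037,-0.002,0,0,0,1],[-0.001,-0.037,-0.002,0,0,0,1],[-0.001,-0.037,0,0,0,0,1],[0,0,0,0,0,0,1],[0,0,0,0,0,0,1]],
  ],
)

```text
time_s: 6.88
position: [0.5409, -0.139, 0.2153]
tool_rot: [[-0.998, -0.067, -0.002], [-0.067, 0.998, 0.001], [0.002, 0.001, -1.0]]
ft_force: [0.7, 0.5, -0.6]
grip_width: 0.0857
gripper_force: 0.0
```

```bash
python3 - <<'E'
from h import *
d=grab('wrist'); print(d['s']['position'],d['s']['ft_force']); P=cloud(d); save('w3.png',d['image'])
q=P.reshape(-1,3); q=q[np.isfinite(q).all(1)]
m=(np.hypot(q[:,0]-.541,q[:,1]+.14)<.045)&(q[:,2]>.122)&(q[:,2]<.14); k=q[m]
h=cv2.convexHull(k[:,:2].astype(np.float32)); print(cv2.minEnclosingCircle(h),k.max(0),k.min(0),np.median(k[:,2]),m.sum())
m=(np.hypot(q[:,0]-.541,q[:,1]+.14)<.045)&(q[:,2]>.04)&(q[:,2]<.12); print('side',circ(q[m]),m.sum())
s=telemetry.observe();
E
```

```text
[ 0.54093454 -0.13896195  0.21530209] [ 0.66280804  0.45026936 -0.58272085]
((0.5413109064102173, -0.142480731010437), 0.026022186502814293) [ 0.5664898  -0.1168961   0.13577167] [ 0.51570346 -0.16812138  0.12206701] 0.13079986418123354 4175
side (array([ 0.54190438, -0.1426923 ]), np.float64(0.025915575560977365)) 752
```

View pics/w3.png

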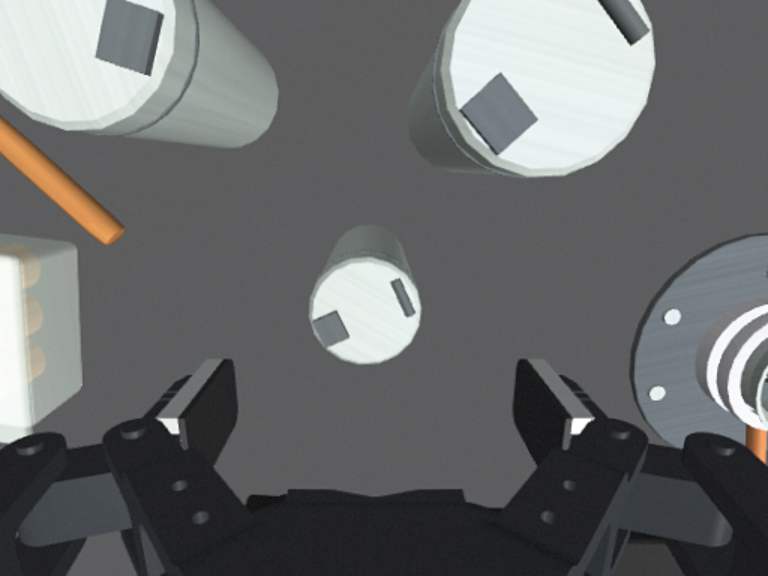

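The small canister's top is centred on (366,310). It measures 26 mm in radius and 130 mm tall, so it's the right one, and the space around it is clear.

>>> send_rows(
  deltas=[
    [[0,-0.0035,0.01,0,0,0,1],[0,0,0.02,0,0,0,1],[0,0,0.025,0,0,0,1],[0,0,0.025,0,0,0,1],[0,0,0.02,0,0,0,1],[0,0,0.01,0,0,0,1],[0,0,0,0,0,0,0.5],[0,0,0,0,0,0,0.3],[0,0,0,0,0,0,0],[0,0,0,0,0,0,0],[0,0,0,0,0,0,-0.2],[0,0,0,0,0,0,-0.2]],
  ],
  squeeze=80,
)

```text
time_s: 8.43
position: [0.5419, -0.1433, 0.1075]
tool_rot: [[-0.998, -0.067, 0.002], [-0.067, 0.998, -0.001], [-0.002, -0.001, -1.0]]
ft_force: [-1.0, 0.8, 6.3]
grip_width: 0.0509
gripper_force: 83.3
```

>>> send_rows(
  deltas=[
    [[0,0,-0.01,0,0,0,-0.2],[0,0,-0.02,0,0,0,-0.2],[0,0,-0.025,0,0,0,-0.2],[0,0,-0.025,0,0,0,-0.2],[0,0,-0.02,0,0,0,-0.2],[0,0,0,0,0,0,-0.2]],
  ],
)

```text
time_s: 9.18
position: [0.5417, -0.1432, 0.2075]
tool_rot: [[-0.998, -0.067, 0.002], [-0.067, 0.998, -0.001], [-0.002, -0.001, -1.0]]
ft_force: [0.1, -0.6, -5.4]
grip_width: 0.0507
gripper_force: 83.9
```

```bash
python3 - <<'E'
from h import *
s=telemetry.observe(); print(s['position'],s['ft_force'],s['wrist_torque'],s['grip_width'])
d=grab('wrist'); P=cloud(d); save('w4.png',d['image'])
T=d['s']['tool_rot'],d['s']['position']; R=np.array(T[0]); L=(P-np.array(T[1]))@R
q=L.reshape(-1,3); q=q[np.isfinite(q).all(1)]
m=(np.abs(q[:,0])<.05)&(np.abs(q[:,1])<.035)&(q[:,2]>-.036)&(q[:,2]<-.015);k=q[m]; print('top tool', cv2.minEnclosingCircle(cv2.convexHull(k[:,:2].astype(np.float32))),np.median(k[:,2]))
A=np.c_[k[:,:2],np.ones(len(k))]; print('tilt',np.linalg.lstsq(A,k[:,2],rcond=None)[0])
plan([.5940,.1605,.208],R,8)
E
```

```text
[ 0.54174548 -0.14317285  0.20754666] [ 0.13027508 -0.58928796 -5.36703334] [-0.01276746  0.01907932  0.01101489] 0.050686910356326276
top tool ((0.011345310136675835, 5.375593900680542e-06), 0.035075318068265915) -0.023214014954216725
tilt [ 0.04765043  0.01011614 -0.02392465]
total shift tool [-0.073   0.2992 -0.0018] turn [ 0.0013 -0.0021 -0.0001] n 8
[-0.0091, 0.0374, -0.0002] [0.0002, -0.0003, -0.0]
[-0.0091, 0.0374, -0.0002] [0.0002, -0.0003, -0.0]
[-0.0091, 0.0374, -0.0002] [0.0002, -0.0003, -0.0]
[-0.0091, 0.0374, -0.0002] [0.0002, -0.0003, -0.0]
[-0.0091, 0.0374, -0.0002] [0.0002, -0.0003, -0.0]
[-0.0091, 0.0374, -0.0002] [0.0002, -0.0003, -0.0]
[-0.0091, 0.0374, -0.0002] [0.0002, -0.0003, -0.0]
[-0.0091, 0.0374, -0.0002] [0.0002, -0.0003, -0.0]
```

View pics/w4.png

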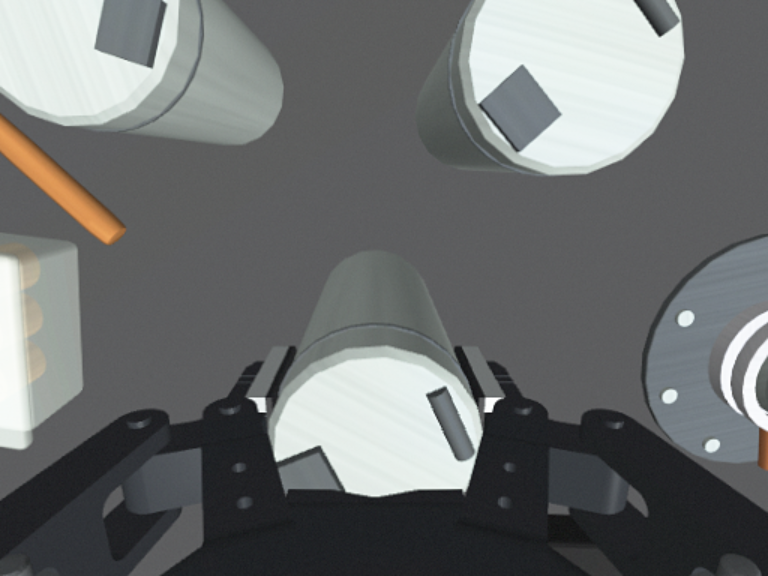

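The canister is held between the pads and hangs straight below them; its top is centred near (375,430). Before going to the cup, I'll check the tilt from its side.

```bash
python3 - <<'E'
from h import *
from scipy.optimize import least_squares
d=grab('wrist'); P=cloud(d); R=np.array(d['s']['tool_rot']); p=np.array(d['s']['position'])
q=P.reshape(-1,3); q=q[np.isfinite(q).all(1)]; q=q-[*p[:2],0]; q[:,2]-=p[2]-.1075
m=(np.hypot(q[:,0],q[:,1])<.04)&(q[:,2]>.012)&(q[:,2]<.075); k=q[m]
f=lambda t:np.hypot(k[:,0]-t[0]-t[2]*k[:,2],k[:,1]-t[1]-t[3]*k[:,2])-.026
r=least_squares(f,[0,0,0,0],loss='soft_l1',f_scale=.001); print('base centre offset from TCP, slope (world)',r.x.round(4),m.sum(),np.abs(r.fun).mean(), 'lowest z', q[(np.hypot(q[:,0],q[:,1])<.03)][:,2].min())
E
```

```text
base centre offset from TCP, slope (world) [ 0.      0.0007 -0.0003  0.0023] 1497 0.00013935169022887076 lowest z -0.10031552764753825
```

>>> send_rows(
  deltas=[
    [[-0.004,0.017,0,0,0,0,-0.2],[-0.009,0.037,0,0,0,0,-0.2],[-0.009,0.037,0,0,0,0,-0.2],[-0.009,0.037,0,0,0,0,-0.2],[-0.009,0.037,0,0,0,0,-0.2],[-0.009,0.037,0,0,0,0,-0.2],[-0.009,0.037,0,0,0,0,-0.2],[-0.009,0.037,0,0,0,0,-0.2],[-0.006,0.023,0,0,0,0,-0.2],[0,0,0,0,0,0,-0.2],[0,0,0,0,0,0,-0.2]],
  ],
)

```text
time_s: 10.65
position: [0.5938, 0.1601, 0.2057]
tool_rot: [[-0.998, -0.067, -0.001], [-0.067, 0.998, -0.0], [0.001, -0.0, -1.0]]
ft_force: [1.0, -0.8, -4.6]
grip_width: 0.0505
gripper_force: 84.4
```

```bash
python3 - <<'E'
from h import *
d=grab('wrist'); P=cloud(d); s=d['s'];print(s['position'],s['ft_force'],s['time_s'])
save('w5.png',d['image']); 
q=P.reshape(-1,3); q=q[np.isfinite(q).all(1)]
r=np.hypot(q[:,0]-.594,q[:,1]-.1605)
m=(q[:,2]>.060)&(q[:,2]<.067)&(r<.045)&(r>.03); print('rim',circ(q[m]),m.sum())
plan([.5940,.1605,.208],np.array(s['tool_rot']),1)
E
```

```text
[0.59383008 0.16014786 0.20565668] [ 0.97468344 -0.78942102 -4.58973361] 10.65
rim (array([0.59476247, 0.16002523]), np.float64(0.03744791661637318)) 1139
total shift tool [-0.0001  0.0007 -0.0021] turn [ 0.      0.0004 -0.0006] n 1
[-0.0001, 0.0007, -0.0021] [0.0, 0.0004, -0.0006]
```

>>> send_rows(
  deltas=[
    [[0,0,0.008,0,0,0,-0.2],[0,0,0.01,0,0,0,-0.2],[0,0,0.01,0,0,0,-0.2],[0,0,0.008,0,0,0,-0.2],[0,0,0.006,0,0,0,-0.2],[0,0,0.004,0,0,0,-0.2],[0,0,0,0,0,0,-0.2],[0,0,0,0,0,0,-0.2]],
  ],
)

```text
time_s: 11.7
position: [0.5944, 0.1602, 0.1606]
tool_rot: [[-0.998, -0.067, 0.001], [-0.067, 0.998, 0.0], [-0.001, 0.0, -1.0]]
ft_force: [-0.1, 0.8, -3.5]
grip_width: 0.0507
gripper_force: 84.4
```

```bash
python3 - <<'E'
from h import *
s=telemetry.observe(); print(s['position'],s['ft_force'],s['wrist_torque'])
E
```

```text
[0.59439057 0.16017771 0.16061653] [-0.06296635  0.76646156 -3.53497238] [-0.00721369 -0.02907058  0.06250652]
```

>>> send_rows(
  deltas=[
    [[0,0,0.002,0,0,0,-0.2],[0,0,0.002,0,0,0,-0.2],[0,0,0.002,0,0,0,-0.2],[0,0,0.002,0,0,0,-0.2],[0,0,0.002,0,0,0,-0.2],[0,0,0.002,0,0,0,-0.2],[0,0,0,0,0,0,-0.2]],
  ],
)

```text
time_s: 12.58
position: [0.5944, 0.1601, 0.1486]
tool_rot: [[-0.998, -0.067, 0.001], [-0.067, 0.998, 0.0], [-0.001, -0.0, -1.0]]
ft_force: [-1.1, 0.0, 2.6]
grip_width: 0.0506
gripper_force: 84.8
```

>>> send_rows(
  deltas=[
    [[0,0,0.0015,0,0,0,-0.2],[0,0,0.0015,0,0,0,-0.2],[0,0,0.0015,0,0,0,-0.2],[0,0,0.0015,0,0,0,-0.2],[0,0,0.001,0,0,0,-0.2],[0,0,0.001,0,0,0,-0.2],[0,0,0.001,0,0,0,-0.2],[0,0,0.0005,0,0,0,-0.2],[0,0,0,0,0,0,-0.2]],
  ],
)

```text
time_s: 13.7
position: [0.5944, 0.1601, 0.1389]
tool_rot: [[-0.998, -0.067, 0.0], [-0.067, 0.998, 0.0], [-0.0, 0.0, -1.0]]
ft_force: [-1.5, 0.5, 5.7]
grip_width: 0.0507
gripper_force: 84.9
```

>>> send_rows(
  deltas=[
    [[0,0,0.0005,0,0,0,-0.2],[0,0,0.0005,0,0,0,-0.2],[0,0,0,0,0,0,-0.2]],
  ],
)

```text
time_s: 14.08
position: [0.5944, 0.1602, 0.138]
tool_rot: [[-0.998, -0.067, 0.001], [-0.067, 0.998, 0.0], [-0.001, 0.0, -1.0]]
ft_force: [-1.2, 0.1, 5.2]
grip_width: 0.0502
gripper_force: 84.9
```

>>> send_rows(
  deltas=[
    [[0,0,0.0005,0,0,0,-0.2],[0,0,0,0,0,0,-0.2]],
  ],
)

```text
time_s: 14.32
position: [0.5944, 0.1602, 0.1376]
tool_rot: [[-0.998, -0.067, 0.001], [-0.067, 0.998, 0.0], [-0.001, 0.0, -1.0]]
ft_force: [-0.5, 0.8, 5.6]
grip_width: 0.0502
gripper_force: 85.2
```

>>> send_rows(
  deltas=[
    [[0,0,0.0005,0,0,0,-0.2],[0,0,0,0,0,0,-0.2]],
  ],
)

```text
time_s: 14.58
position: [0.5945, 0.1601, 0.1375]
tool_rot: [[-0.998, -0.067, 0.001], [-0.067, 0.998, 0.0], [-0.001, -0.0, -1.0]]
ft_force: [-0.8, -0.1, 8.5]
grip_width: 0.0507
gripper_force: 85.4
```

>>> send_rows(
  deltas=[
    [[0,0,0.0003,0,0,0,-0.2],[0,0,0,0,0,0,-0.2]],
  ],
)

```text
time_s: 14.82
position: [0.5945, 0.1602, 0.1375]
tool_rot: [[-0.998, -0.067, 0.001], [-0.067, 0.998, 0.0], [-0.001, -0.0, -1.0]]
ft_force: [-2.7, -0.8, 10.5]
grip_width: 0.0502
gripper_force: 85.5
```

>>> send_rows(
  deltas=[
    [[0,0,0.0005,0,0,0,-0.2],[0,0,0,0,0,0,-0.2],[0,0,0,0,0,0,-0.2]],
  ],
)

```text
time_s: 15.2
position: [0.5945, 0.1602, 0.1375]
tool_rot: [[-0.998, -0.067, 0.002], [-0.067, 0.998, 0.0], [-0.002, -0.0, -1.0]]
ft_force: [-4.1, -0.4, 14.1]
grip_width: 0.0505
gripper_force: 85.8
```

```bash
python3 - <<'E'
from h import *
for _ in range(3):
    d=grab('wrist'); s=d['s']; print(s['position'],s['ft_force'],s['wrist_torque'],s['gripper_force'])
P=cloud(d); q=P.reshape(-1,3); q=q[np.isfinite(q).all(1)]
dv=q[:,:2]-[.594,.1605]; r=np.hypot(*dv.T); a=np.degrees(np.arctan2(dv[:,1],dv[:,0]))%360
m=(q[:,2]>.07)&(q[:,2]<.085)&(r>.06)&(r<.1)&(a>160)&(a<205); print('peg',a[m].mean(),m.sum())
m=(q[:,2]>.016)&(q[:,2]<.026)&(r>.055)&(r<.1)&(a>160)&(a<205); print('mark',a[m].mean(),m.sum())
from scipy.optimize import least_squares
m=(r<.04)&(q[:,2]>.09)&(q[:,2]<.155); k=q[m]-[.594,.1605,0]
f=lambda t:np.hypot(k[:,0]-t[0]-t[2]*(k[:,2]-.1),k[:,1]-t[1]-t[3]*(k[:,2]-.1))-.026
print('can',least_squares(f,[0]*4,loss='soft_l1',f_scale=.0005).x.round(4),m.sum())
m=(r<.02)&(q[:,2]>.14)&(q[:,2]<.175);print('top z',np.median(q[m][:,2]),m.sum())
save('w6.png',d['image'])
E
```

```text
[0.59454891 0.16016022 0.13751248] [-4.13269297 -0.37738352 14.14046064] [-0.02592863  0.75226583 -0.03194366] 85.84498822689056
[0.59454312 0.16016136 0.13751498] [-3.50856159 -0.05130952 14.04318309] [-0.05345044  0.73126883  0.00901757] 85.8437830209732
[0.59454342 0.16018254 0.13753232] [-3.13061538 -0.56368647 14.47506828] [-0.03410243  0.70851784  0.02711407] 85.84470391273499
peg 183.1260526062947 516
mark 183.52521150483085 74
can [ 0.0005  0.0005 -0.0063  0.0033] 6148
top z 0.1608567595834101 7512
```

View pics/w6.png

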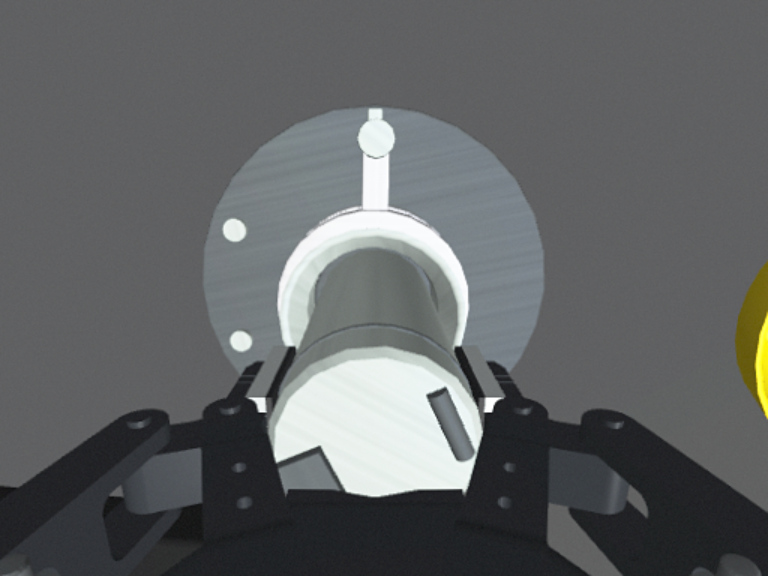

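The canister is in the cup, with its top at z = 0.161 against 0.160 expected. The peg (376,138) is still over the rib (375,113). There's a small sideways load and a slight tilt, so I'll relieve those.

>>> send_rows(
  deltas=[
    [[0,0,0,0,0.003,0,-0.2],[0,0,0,0,0,0,-0.2],[0,0,0,0,0,0,-0.2],[0,0,0,0,0,0,-0.2]],
  ],
)

```text
time_s: 15.85
position: [0.5947, 0.1602, 0.1375]
tool_rot: [[-0.998, -0.067, -0.001], [-0.067, 0.998, -0.0], [0.001, -0.0, -1.0]]
ft_force: [-2.1, -0.8, 14.0]
grip_width: 0.0504
gripper_force: 85.8
```

```bash
python3 - <<'E'
from h import *
s=telemetry.observe(); print(s['position'],s['ft_force'],s['wrist_torque'],np.array(s['tool_rot'])[:,2])
E
```

```text
[0.59467636 0.16015461 0.13752748] [-2.14059468 -0.84790565 13.98110915] [-0.05119782  0.58755805  0.03125595] [-6.24289165e-04 -1.35686327e-04 -9.99999796e-01]
```

```bash
python3 -c "
from rig import env; print(env.close_job())"
```

```text
the job is handed in; nothing more can be done
None
```

The collar arm is over the locked mark (within about 0.4° as measured). The 130 mm canister stands in the cup, seated by height and force readings and still gripped, pressed down with about 18–19 N including its weight. I handed the job in at about 16 s without touching the bowl, spatula or tub.

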